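# Tap a manifold block home in a drill jig

## Robot

A 7-joint arm with a two-finger parallel gripper is mounted at the origin on a cart in front of the work surface, level with it; the furniture and walls round the work are solid. World frame = base frame: x ahead of the robot, y to its left, z up, the work surface at z = 0. Lengths are in m, angles in rad, forces in N, time in s.
With the tool pointing down it reaches from about 0.425 to 0.925 m from the base axis. Payload 6.8 kg.
Tool frame: the origin (TCP) lies on the mounting face of the last link; the fingertips stand 173 mm ahead of it and the grasp point (between the pads) lies 155 mm ahead of it; y points along the fingers, x is the direction in which the jaws open and shut, and the axes are right-handed (so a half turn about y gives the same grasp; the last joint's range is limited). The gripper opens to 85 mm and grips with 20 to 120 N. Pads are 22 mm wide; open, the fingers measure 114 mm over their backs; the gripper's body (76 mm by 85 mm) begins 54 mm behind the grasp point. The pads swing forward as they close: fully open they stand 13 mm farther back than shut.
Start: joints at [-1.38, 0.477, 0.022, 1.555, -0.011, 1.109, -0.083], TCP at [0.199, 0.645, 0.405] pointing down, gripper open.
Joint ranges: [-2.96, 2.96], [-0.34, 2.1], [-1.41, 1.46], [0.24, 2.44], [-1.37, 4.51], [0.17, 1.92], [-2.96, 2.96]. Speed limits (rad/s): [2.39, 2.39, 3.14, 3.14, 3.14, 3.14, 3.14].

## Interface

Orientations are given as a rotation vector (axis times angle).
In Python, from bench import r gives the robot as it stands.
- The arm moves only by the tool step_arm, never from a script. Its arguments are lists of equal length, an entry for each row: "xyz": the shift along the tool's x, y, z scaled (see below), a list of three; "rotation": the turn, a rotation vector about the tool's x, y, z scaled (see below), a list of three. A call has 1 to 20 rows; each row is the pose to reach, as a shift and turn from the pose measured when the call began, along the tool's axes at that moment; what a row does not reach only later rows make up. The controller multiplies each number of a shift by 30 cm and each number of a turn by 90 degrees. A row lasts 1/8 s, in which the tool goes at most 62.5 mm and 10.7 degrees, less where a joint would pass 70% of its speed; a pose out of reach is approached as far as the arm can. A call with a number of a shift or a turn outside -1 to 1 is refused whole. A call with a gripper value outside its range is refused whole. "grip" is the closure, from 0 (fully open) to 1 (shut), set as the call begins (left out, the last holds). The fingers move at their own pace and stop on an object; "force" is the grip in N (left out, the last holds). Time passes only in rows, so rows that repeat a pose let the fingers close. It gives the time, the measured TCP pose, the force and the opening at its end, in the units of the state.
- r.get_obs(): the state, without advancing time (a new reading comes with each control period).
- r.grab_frame(name): name is "side" or "top"; returns a dict with "pixels" (420x560x3 uint8, red, green, blue), "fx", "fy", "cx", "cy" (pixels), "position" and "attitude" of the camera in the world. Camera axes: x right, y down, z forward; pixel columns grow to the right and rows downward; lengths in m; the calibration is good to about 2 mm. A picture is of the moment at which its call begins. There is no depth.
- r.hand_in(): hands the job in, once; it reports no verdict.
The state is a dict: "clock": time; "joints": joint angles; "qvel": joint speeds; "tau": joint torques, N m; "tcp_pos": TCP position; "orientation": TCP orientation; "contact_force": force on the tool from outside, world axes, zero at the start; "moment": the same for the moment, N m; "grip_width": finger opening in m.
Only numpy, scipy, OpenCV 4.12 (cv2) and the standard library are available. Lean on these libraries where they do the work, as an engineer would, in place of code of your own. Each camera call takes 0.05 s, during which the arm holds its last target.

## Task

Take the brass drift from its wooden cradle and, touching the aluminium block in the drill jig with nothing but the drift, nudge the block gently along its channel until it meets the stop hidden under the drill plate, then bed it there with a steady push of about 15 N for half a second; over 22 N would upset the stop. Then lay the drift back in its cradle and leave the other things on the bench where they are.

Things in the scene. Friction and masses are not known exactly. Their poses are not given: they have to be found in the camera images.
- jig: Drill jig bolted to the bench: grey base 150 x 124 mm, two upright dark steel rails, a dark drill plate with two bushes on top. Origin: on the bench under the channel's centre line; +x along the channel, inward from its open mouth; z up. Base x = -66 to +84 mm. The plate covers the channel from x = -40 mm to the back; underside 68, top 80 mm above the bench (bushes to 85 mm).
- jig_mouth (a point): Centre of the channel's open end, jig x = -66 mm, 46 mm above the bench (level with the block's middle); axes as the jig's. Channel floor 28 mm above the bench, 38 mm wide, rails 18 mm thick and 40 mm high. A sprung brass gib in the left rail (+y) presses the block on the right rail, so it stays where it is left and slides with an even drag of about 3 to 8 N.
- block: Aluminium manifold block in the jig, 66 (along the channel) x 36 x 36 mm, 0.16 to 0.33 kg, two round ports on top. Origin: centre of its underside; x along its length, inward. Its rear face starts 52 to 62 mm before the jig's origin, just inside the mouth, its front already under the plate; when home the rear face is 14 to 34 mm under the plate, where only the drift's nose can follow.
- seat_pin (a joint): Sprung pin (about 1 N) in the face of the hidden stop: 0 = free, 4 mm proud; 0.004 m = flush, block touching the stop. The stop, a hard steel block under the plate, is set anew for each job, its face anywhere from jig x = +40 to +60 mm: find it by feel, when the drag turns into firm resistance. Only a small screw clamps it: over 22 N on the block would upset it.
- drift: Brass drift, a stepped round bar 155 mm long, 0.30 kg: grip 22 mm thick, 90 mm long with turned rings; nose 12 mm thick, 65 mm long, flat end. Origin: on its axis, middle of the grip; +x along the axis to the nose, whose end is at x = +110 mm; butt at x = -45 mm. It balances about 15 mm from the origin toward the nose. It may roll about its x axis.
- cradle: Wooden cradle fixed to the bench, base 150 x 60 x 12 mm, with two V posts (12 mm thick, 44 mm wide, about 51 mm high) in which the drift lies level. Origin: on the bench under the middle of the drift's grip; x along the drift, to its nose. Posts at x = -37 mm (under the butt end) and +63 mm (under the nose); between them 88 mm are free for fingers, down to the base.
- cradle_rest (a point): Where the drift's origin is when it lies in the cradle: 50 mm above the bench, over the cradle's origin; x as the cradle's.
- spare_block: Another, equal manifold block standing on the bench beside the jig; a bystander. Origin: centre of its underside.
- hose_nipple: Loose brass hose nipple, 59 x 31 x 27 mm, on the bench; a bystander. Origin: underside.
- tub: Small white lidded tub, 64 mm across, 66 mm high; a bystander. Origin: centre of its underside.
- mug: Red travel mug, 74 x 98 mm, 164 mm high; a bystander. Origin: underside.
- glue: Small white adhesive bottle, 25 mm across, 80 mm high; a bystander. Origin: centre of its underside.
- brush: Wooden-handled brush, 300 x 40 x 22 mm, lying on the bench left of the jig; a bystander. Origin: underside.
Mind the look-alikes: they are no part of the job. What is shaped like the drift but turquoise is not meant.

How it is judged:
On the way, in this order (a step that is already met when the one before it is completed fails the run):
1. the drift is lifted out of its cradle (z of drift in the frame of cradle_rest above 0.025 m), for 0.1 s.
2. the block is home against the hidden stop (seat pin pressed to within 1.5 mm of flush) and the drift presses it there with more than 11 N (value of joint seat_pin above 0.0025 m and contact force between drift and block above 11 N), for 0.25 s.
At the end, for the whole second after the job is handed in: The block rests against the hidden stop (seat pin pressed at least 2.5 of its 4 mm, i.e. block within 1.5 mm of the stop); the drift lies at rest in both V posts of its cradle, within 20 mm of where it lay, along the cradle within 7 degrees (value of joint seat_pin above 0.0025 m and linear speed of block below 0.01 m/s and distance between drift and cradle_rest below 0.02 m and z of drift in the frame of cradle_rest below 0.006 m and angle between the x axis of drift and the x axis of cradle_rest, either way round below 0.12 rad and linear speed of drift below 0.02 m/s); the robot touches nothing.
It fails at once if the drift strikes or presses the block with more than 22 N (contact force between drift and block above 22 N).
It fails at once if the fingers or the arm touch the block in the jig (contact force between any of the fingers, the arm and block above 0.5 N).
It fails at once if a bystander (spare block, nipple, tub, mug, glue bottle, brush) is shifted by more than 30 mm (distance of any of spare_block, hose_nipple, tub, mug, glue, brush from where it was at the start of the episode above 0.03 m).
It also fails if it takes over 64 s, if anything falls off the work surface, if the arm or the gripper's body presses on something with over 40 N, if the wrist force passes 120 N, or if a joint passes its speed limit or range.

## Working session

There is one attempt and no reset: what is moved stays moved. The work goes in short steps, Python scripts to look and compute and a tool call to move; the robot and the scene stay as the last step left them, time stands still between calls to the robot, and variables do not carry over. Pictures are saved under pics/ and viewed, and the job is handed in when it is done.

Besides the shell and the picture viewer there is one more tool, called after "Emit:" by a JSON object that holds its "method" and its "body". step_arm: Moves the arm, as the interface text tells. Its arguments: {"type":"object","properties":{"xyz":{"type":"array"},"rotation":{"type":"array"},"grip":{"type":"number"},"force":{"type":"number"}},"required":["xyz","rotation"]}

```bash
mkdir -p pics; ls
python3 - <<'E'
from bench import r
import cv2
o=r.get_obs(); print(o)
for n in ("side","top"):
    f=r.grab_frame(n); cv2.imwrite(f"pics/{n}0.png",f["pixels"][:,:,::-1])
    print({k:v for k,v in f.items() if k!="pixels"})
E
```

```text
pics
{'clock': 0.0, 'joints': array([-1.38010129,  0.47778128,  0.02237192,  1.55644623, -0.0114628 ,
        1.109335  , -0.08309303]), 'qvel': array([ 0.00034306, -0.00060578, -0.000813  , -0.00188399,  0.00085205,
       -0.00058886, -0.00054859]), 'tau': array([-8.21931990e-04, -5.96452582e+01,  1.60698362e+00, -2.81206530e+01,
        1.22669328e-02,  9.42428451e-03,  4.11067191e-06]), 'tcp_pos': array([0.19863009, 0.6448193 , 0.40374091]), 'orientation': array([-1.3371257 , -0.98538707,  0.98765312]), 'contact_force': array([-0.02877853,  0.10925058,  0.39430052]), 'moment': array([-0.02263119,  0.00745673, -0.02007263]), 'grip_width': 0.085213420469976}
{'fx': 384.54264223974883, 'fy': 384.54264223974883, 'cx': 281.7479182037428, 'cy': 219.2775405448768, 'position': array([ 0.25641227, -0.86661284,  0.68110031]), 'attitude': array([-2.14690663,  0.26059511, -0.16519801])}
{'fx': 386.9576509934088, 'fy': 386.9576509934088, 'cx': 275.06694152928253, 'cy': 211.76295702100177, 'position': array([0.41386656, 0.00262831, 1.10025008]), 'attitude': array([-2.20755948,  2.15683987, -0.09297716])}
```

View pics/side0.png

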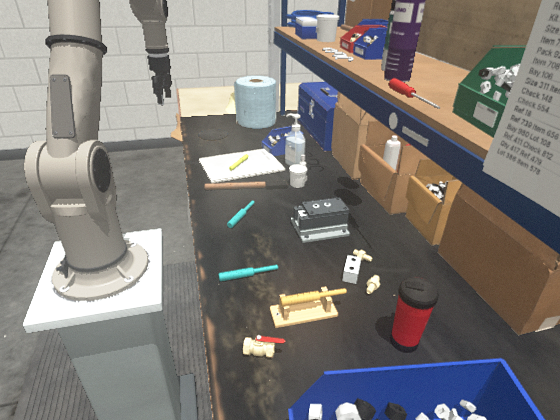

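View pics/top0.png

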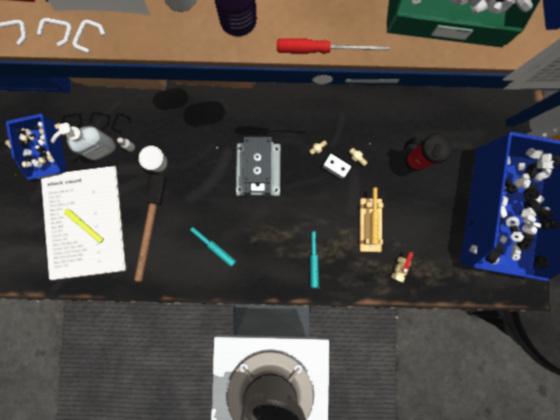

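Run:
```python
from bench import r
from scipy.spatial.transform import Rotation as R
import numpy as np
np.set_printoptions(precision=3,suppress=True)
o=r.get_obs();print(R.from_rotvec(o['orientation']).as_matrix(),o['clock'])
```

```text
[[ 0.294 -0.    -0.956]
 [ 0.956 -0.002  0.294]
 [-0.002 -1.    -0.   ]] 0.1
```

```bash
cat > h.py <<'E'
import numpy as np, cv2
from scipy.spatial.transform import Rotation as R
np.set_printoptions(precision=4,suppress=True)
from bench import r
def ray(f,uv):
    uv=np.atleast_2d(uv).astype(float)
    d=np.c_[(uv[:,0]-f['cx'])/f['fx'],(uv[:,1]-f['cy'])/f['fy'],np.ones(len(uv))]
    return np.array(f['position']),d@R.from_rotvec(f['attitude']).as_matrix().T
def onplane(f,uv,z):
    p,d=ray(f,uv); return p+d*((z-p[2])/d[:,2])[:,None]
def tri(f1,u1,f2,u2):
    p1,d1=ray(f1,u1);p2,d2=ray(f2,u2);d1=d1[0]/np.linalg.norm(d1[0]);d2=d2[0]/np.linalg.norm(d2[0])
    t=np.linalg.lstsq(np.c_[d1,-d2],p2-p1,rcond=None)[0]
    a=p1+t[0]*d1;b=p2+t[1]*d2
    return (a+b)/2,np.linalg.norm(a-b)
def proj(f,P):
    c=(np.atleast_2d(P)-f['position'])@R.from_rotvec(f['attitude']).as_matrix()
    return np.c_[f['fx']*c[:,0]/c[:,2]+f['cx'],f['fy']*c[:,1]/c[:,2]+f['cy']]
def crop(f,name,x0,y0,x1,y1,s):
    im=cv2.resize(f['pixels'][y0:y1,x0:x1,::-1],None,fx=s,fy=s,interpolation=cv2.INTER_CUBIC)
    cv2.imwrite(name,im)
E
python3 - <<'E'
from h import *
t=r.grab_frame('top');s=r.grab_frame('side')
import pickle;pickle.dump((t,s),open('f0.pkl','wb'))
crop(t,'pics/t_jig.png',220,120,300,210,6)
crop(t,'pics/t_dr.png',340,175,400,260,6)
crop(s,'pics/s_jig.png',280,185,365,250,8)
crop(s,'pics/s_dr.png',260,280,360,335,7)
E
```

```text
(no output)
```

View pics/t_jig.png

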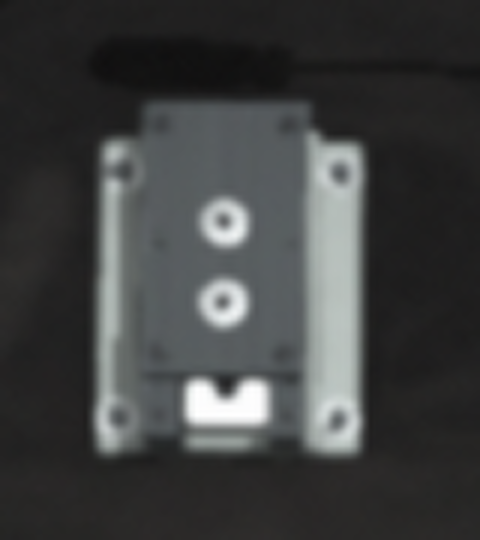

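View pics/t_dr.png

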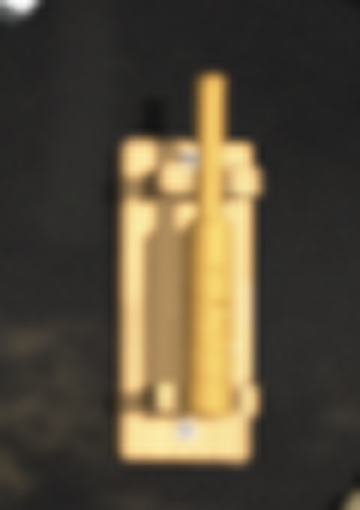

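View pics/s_jig.png

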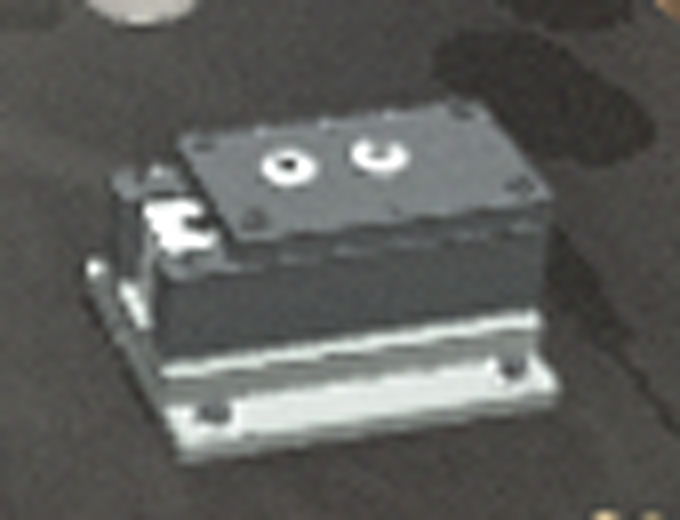

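View pics/s_dr.png

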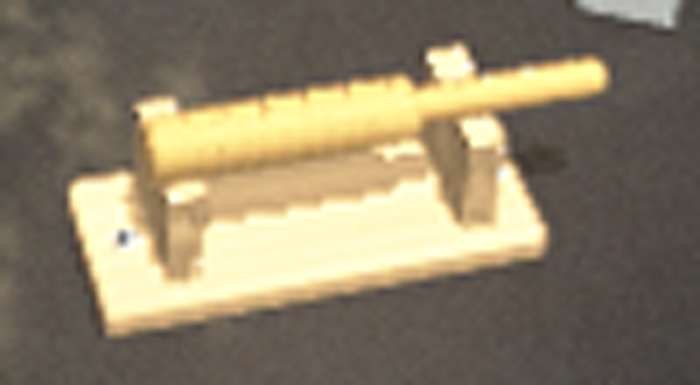

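Run:
```python
from h import *
import pickle
t,s=pickle.load(open('f0.pkl','rb'))
T=lambda a,x,y,k:[(a[0]+.5)/k-.5+x,(a[1]+.5)/k-.5+y]
tj=lambda *a:T(a,220,120,6); td=lambda *a:T(a,340,175,6)
sj=lambda *a:T(a,280,185,8); sd=lambda *a:T(a,260,280,7)
for n,a,b in [('bushA(far)',tj(225,221),sj(381,155)),('bushB',tj(223,302),sj(289,165)),
 ('plateFL',tj(142,377),sj(180,140)),('plateFR',tj(303,377),sj(245,240)),('plateBR',tj(310,103),sj(548,190)),('plateBL',tj(144,103),sj(470,100)),
 ('nose',td(211,73),sd(601,74)),('butt',td(209,415),sd(150,148)),('step',td(210,220),sd(418,106)),
 ('screw',td(185,431),sd(124,238))]:
    print(n,np.array(a),*tri(t,a,s,b))
print('bush z85',onplane(t,[tj(225,221),tj(223,302)],.085))
print('plate z80',onplane(t,[tj(142,377),tj(303,377),tj(310,103),tj(144,103)],.08))
print('blk rear z64',onplane(t,[tj(186,428),tj(270,428)],.064))
print('base corners z~.012', onplane(t,[tj(97,455),tj(362,455),tj(102,143),tj(363,143)],.012))
print('base corners z~.028 ', onplane(t,[tj(97,455),tj(362,455)],.028))
print('drift z50',onplane(t,[td(211,73),td(209,415),td(210,220)],.05))
print('cradle base z12',onplane(t,[td(120,137),td(252,140),td(252,463),td(120,463)],.012))
```

```text
bushA(far) [257.0833 156.4167] [0.6435 0.0502 0.0835] 0.0010100345768586667
bushB [256.75   169.9167] [0.607  0.0501 0.0841] 0.0011798562768115756
plateFL [243.25   182.4167] [0.5746 0.0852 0.0785] 0.003262617123752349
plateFR [270.0833 182.4167] [0.5768 0.0136 0.0782] 0.004242291885065629
plateBR [271.25 136.75] [0.6969 0.0141 0.083 ] 0.001231868928919405
plateBL [243.5833 136.75  ] [0.696  0.0885 0.079 ] 0.001629634118118862
nose [374.75 186.75] [ 0.5742 -0.2727  0.05  ] 0.0003041276145678644
butt [374.4167 243.75  ] [ 0.4189 -0.2719  0.0514] 0.0013108772481814157
step [374.5833 211.25  ] [ 0.5082 -0.2728  0.0503] 0.003349992805798704
screw [370.4167 246.4167] [ 0.4112 -0.2712  0.0112] 0.000972663351004108
bush z85 [[0.6427 0.0503 0.085 ]
 [0.6063 0.0502 0.085 ]]
plate z80 [[0.5727 0.0854 0.08  ]
 [0.5744 0.0141 0.08  ]
 [0.6984 0.0139 0.08  ]
 [0.6965 0.0882 0.08  ]]
blk rear z64 [[0.5526 0.0663 0.064 ]
 [0.5535 0.0285 0.064 ]]
base corners z~.012 [[ 0.5457  0.1111  0.012 ]
 [ 0.5487 -0.0139  0.012 ]
 [ 0.6955  0.1134  0.012 ]
 [ 0.6985 -0.0111  0.012 ]]
base corners z~.028  [[ 0.5438  0.1095  0.028 ]
 [ 0.5467 -0.0136  0.028 ]]
drift z50 [[ 0.574  -0.2727  0.05  ]
 [ 0.4183 -0.2721  0.05  ]
 [ 0.5066 -0.2724  0.05  ]]
cradle base z12 [[ 0.5483 -0.2397  0.012 ]
 [ 0.5484 -0.3021  0.012 ]
 [ 0.3965 -0.3022  0.012 ]
 [ 0.3951 -0.2405  0.012 ]]
```

```bash
cat >> h.py <<'E'
def Rt(yaw):  # tool x = world y (yawed), y down, z = -x
    return R.from_euler('z',yaw).as_matrix()@np.array([[0,0,-1],[1,0,0],[0,-1,0.]])
def plan(p,yaw=0.,M=None):
    o=r.get_obs();Rc=R.from_rotvec(o['orientation']).as_matrix()
    d=Rc.T@(np.array(p)-o['tcp_pos'])/.3
    M=Rt(yaw) if M is None else M
    w=R.from_matrix(Rc.T@M).as_rotvec()/(np.pi/2)
    print('shift',d,'rot',w)
E
python3 - <<'E'
from h import *
import pickle
t,s=pickle.load(open('f0.pkl','rb'))
print('mug lid top',onplane(t,[433,148],.164),'side base',onplane(s,[[393,343],[420,343]],0))
print('spare',onplane(t,[337,165],.036),'turq',onplane(t,[[314,233],[314,287],[192,230],[233,263]],.01))
plan([.45,.40,.40]);plan([.48,.15,.36])
E
```

```text
mug lid top [[ 0.6564 -0.3864  0.164 ]] side base [[ 0.6383 -0.4013  0.    ]
 [ 0.6957 -0.4152  0.    ]]
spare [[ 0.6348 -0.1708  0.036 ]] turq [[ 0.4447 -0.1122  0.01  ]
 [ 0.2945 -0.1145  0.01  ]
 [ 0.4452  0.2312  0.01  ]
 [ 0.3557  0.113   0.01  ]]
shift [-0.5337  0.0143 -1.0411] rot [-0.     -0.1902 -0.0007]
shift [-1.3006  0.1485 -1.3819] rot [-0.     -0.1902 -0.0007]
```

Emit:
{"method": "step_arm", "body": {"xyz": [[-0.41,0,-0.93],[-0.41,0,-0.93],[-0.41,0,-0.93],[-0.41,0,-0.93],[-0.41,0,-0.93],[-0.41,0,-0.93]], "rotation": [[0,-0.19,0],[0,-0.19,0],[0,-0.19,0],[0,-0.19,0],[0,-0.19,0],[0,-0.19,0]], "grip": 0}}

```text
clock: 0.95
tcp_pos: [0.4337, 0.4405, 0.4043]
orientation: [-1.218, -1.202, 1.203]
contact_force: [0.2, 1.9, 0.2]
grip_width: 0.0854
```

Run:
```python
from h import *
o=r.get_obs();print(o['clock'],o['joints'],o['tcp_pos'])
plan([.50,.16,.38]);plan([.477,-.10,.38])
```

```text
0.95 [-0.9276  0.3841  0.0428  1.7004 -0.0143  1.0589  0.6799] [0.4337 0.4405 0.4043]
shift [-0.9326  0.0844 -0.2302] rot [ 0.0012 -0.0064 -0.0022]
shift [-1.8     0.0872 -0.1622] rot [ 0.0012 -0.0064 -0.0022]
```

Emit:
{"method": "step_arm", "body": {"xyz": [[-0.97,0.05,-0.2],[-0.97,0.05,-0.2],[-0.97,0.05,-0.2],[-0.97,0.05,-0.2],[-0.97,0.05,-0.2]], "rotation": [[0,-0.01,0],[0,-0.01,0],[0,-0.01,0],[0,-0.01,0],[0,-0.01,0]]}}

```text
clock: 1.58
tcp_pos: [0.4906, 0.1475, 0.3904]
orientation: [-1.21, -1.214, 1.215]
contact_force: [0.5, -0.3, 0.1]
grip_width: 0.0854
```

Emit:
{"method": "step_arm", "body": {"xyz": [[-0.97,0.05,0.05],[-0.97,0.05,0.05],[-0.97,0.05,0.05],[-0.97,0.05,0.05],[-0.97,0.05,0.05],[-0.97,0.05,0.05]], "rotation": [[0,0,0],[0,0,0],[0,0,0],[0,0,0],[0,0,0],[0,0,0]]}}

```text
clock: 2.33
tcp_pos: [0.4769, -0.1463, 0.3762]
orientation: [-1.213, -1.209, 1.212]
contact_force: [0.5, 1.3, -0.2]
grip_width: 0.0857
```

Run:
```python
from h import *
o=r.get_obs();print(o['clock'],o['joints'],o['tcp_pos'])
plan([.477,-.272,.32]);plan([.477,-.272,.205])
```

```text
2.325 [-0.1245  0.2219  0.3433  2.0193 -0.0893  0.9122  1.8372] [ 0.4769 -0.1463  0.3762]
shift [-0.4183  0.189   0.0003] rot [ 0.0012  0.0005 -0.0026]
shift [-0.4168  0.5723  0.001 ] rot [ 0.0012  0.0005 -0.0026]
```

Emit:
{"method": "step_arm", "body": {"xyz": [[-0.42,0.19,0],[-0.42,0.19,0],[-0.42,0.19,0],[-0.42,0.35,0],[-0.42,0.35,0]], "rotation": [[0,0,0],[0,0,0],[0,0,0],[0,0,0],[0,0,0]]}}

```text
clock: 2.95
tcp_pos: [0.4768, -0.2699, 0.2692]
orientation: [-1.205, -1.208, 1.214]
contact_force: [0.6, 0.5, 0.5]
grip_width: 0.0856
```

Run:
```python
from h import *
o=r.get_obs();print(o['clock'],o['joints'],o['tcp_pos'])
t=r.grab_frame('top');s=r.grab_frame('side')
crop(t,'pics/t1.png',320,150,440,280,4)
crop(s,'pics/s1.png',240,200,380,340,4)
plan([.477,-.272,.205])
```

```text
2.95 [ 0.1285  0.4615  0.346   1.9938 -0.2263  0.7267  2.1857] [ 0.4768 -0.2699  0.2692]
shift [-0.0017  0.2246  0.0038] rot [ 0.0011  0.0019 -0.002 ]
```

View pics/s1.png

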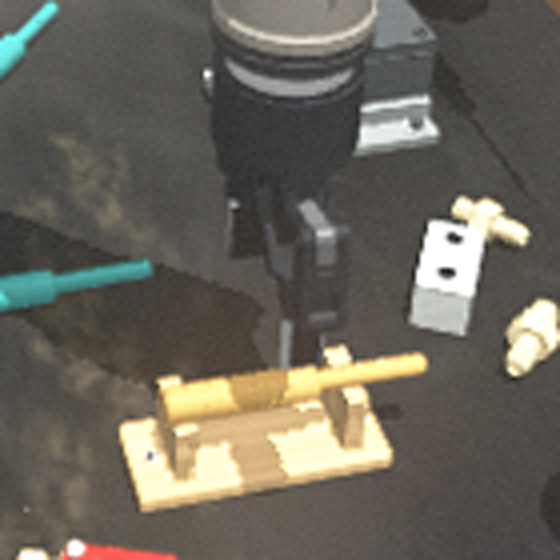

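View pics/t1.png

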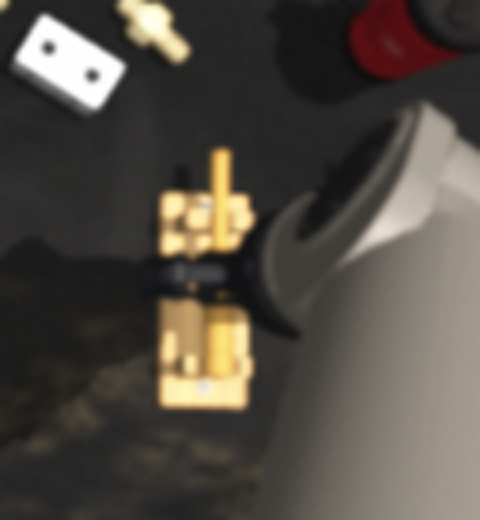

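Emit:
{"method": "step_arm", "body": {"xyz": [[0,0.1,0],[0,0.2,0],[0,0.22,0],[0,0.22,0]], "rotation": [[0,0,0],[0,0,0],[0,0,0],[0,0,0]]}}

```text
clock: 3.55
tcp_pos: [0.4789, -0.2714, 0.2078]
orientation: [-1.213, -1.213, 1.213]
contact_force: [-0.2, -0.2, 0.7]
grip_width: 0.0852
```

Emit:
{"method": "step_arm", "body": {"xyz": [[0,0,0],[0,0,0],[0,0,0],[0,0,0],[0,0,0],[0,0,0]], "rotation": [[0,0,0],[0,0,0],[0,0,0],[0,0,0],[0,0,0],[0,0,0]], "grip": 1, "force": 80}}

```text
clock: 4.3
tcp_pos: [0.479, -0.2721, 0.2084]
orientation: [-1.214, -1.212, 1.212]
contact_force: [-1.2, -0.1, 4.7]
grip_width: 0.0198
```

Emit:
{"method": "step_arm", "body": {"xyz": [[0,-0.04,0],[0,-0.1,0],[0,-0.2,0],[0,-0.3,0],[0,-0.4,0],[0,-0.4,0]], "rotation": [[0,0,0],[0,0,0],[0,0,0],[0,0,0],[0,0,0],[0,0,0]]}}

```text
clock: 5.05
tcp_pos: [0.479, -0.272, 0.3314]
orientation: [-1.219, -1.215, 1.211]
contact_force: [-0.6, 0.4, -2.9]
grip_width: 0.0197
```

Run:
```python
from h import *
o=r.get_obs();print(o)
t=r.grab_frame('top');s=r.grab_frame('side')
crop(t,'pics/t2.png',320,130,440,280,4)
crop(s,'pics/s2.png',240,200,380,340,4)
```

```text
{'clock': 5.05, 'joints': array([ 0.0928,  0.3724,  0.3873,  1.9508, -0.1837,  0.8409,  2.151 ]), 'qvel': array([ 0.0074,  0.0442, -0.0187,  0.0435, -0.0125, -0.0286,  0.0106]), 'tau': array([ -0.0883, -47.8755,   5.4097, -24.7596,   0.1379,   0.3372,
        -0.1058]), 'tcp_pos': array([ 0.479 , -0.272 ,  0.3314]), 'orientation': array([-1.2195, -1.2152,  1.2111]), 'contact_force': array([-0.5763,  0.3846, -2.8841]), 'moment': array([0.0188, 0.0138, 0.0144]), 'grip_width': 0.019697435017845443}
```

View pics/s2.png

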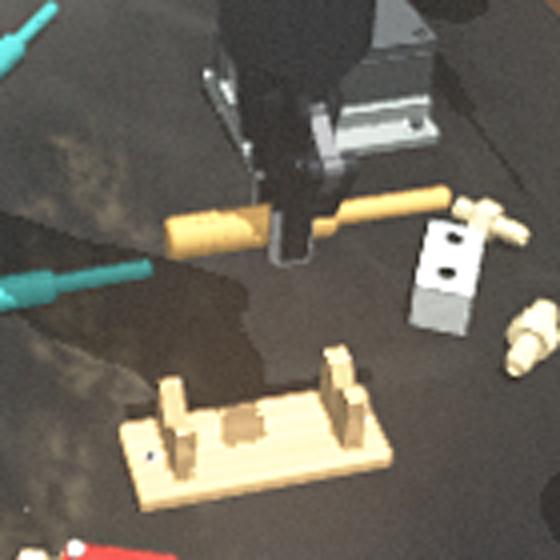

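View pics/t2.png

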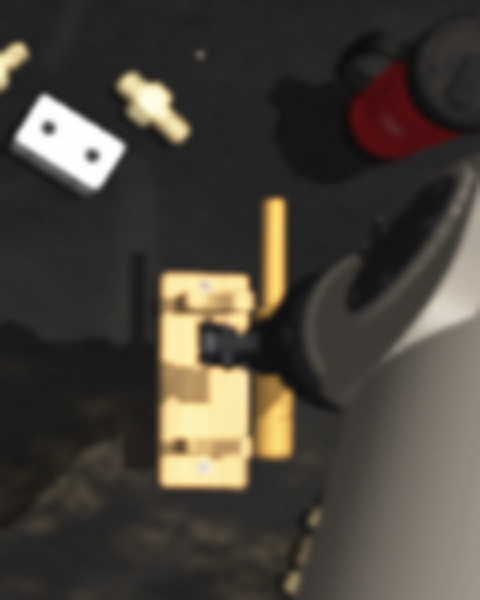

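Run:
```python
from h import *
t=r.grab_frame('top');s=r.grab_frame('side')
T=lambda a,x,y,k:[(a[0]+.5)/k-.5+x,(a[1]+.5)/k-.5+y]
td=lambda *a:T(a,320,130,4); sd=lambda *a:T(a,240,200,4)
print(tri(t,td(274,200),s,sd(448,193)),tri(t,td(275,458),s,sd(167,238)))
print(onplane(t,[td(274,200),td(275,458)],.175))
print(r.get_obs()['tcp_pos'])
plan([.46,.03,.29],.015)
plan([.425,.0475,.29],.015)
```

```text
(array([ 0.5736, -0.2726,  0.1744]), np.float64(0.0007386008131614564)) (array([ 0.4177, -0.2733,  0.1732]), np.float64(0.00018258395495638968))
[[ 0.5731 -0.2723  0.175 ]
 [ 0.4176 -0.2728  0.175 ]]
[ 0.4779 -0.2711  0.3274]
shift [1.0044 0.121  0.0573] rot [ 0.0016 -0.0077 -0.0023]
shift [1.063  0.1205 0.1738] rot [ 0.0016 -0.0077 -0.0023]
```

Emit:
{"method": "step_arm", "body": {"xyz": [[0.2,0,0.02],[0.4,0.02,0.04],[0.6,0.04,0.06],[0.8,0.06,0.08],[0.95,0.08,0.1],[0.95,0.08,0.12],[0.95,0.08,0.12]], "rotation": [[0,0,0],[0,0,0],[0,0,0],[0,0,0],[0,-0.008,0],[0,-0.008,0],[0,-0.008,0]]}}

```text
clock: 6.12
tcp_pos: [0.4405, 0.0132, 0.3017]
orientation: [-1.205, -1.219, 1.224]
contact_force: [0.0, 0.6, -2.9]
grip_width: 0.0195
```

Run:
```python
from h import *
o=r.get_obs();print(o['clock'],o['joints'],o['tcp_pos'],o['contact_force'])
plan([.44,.049,.26],.015);plan([.44,.049,.1995],.015)
```

```text
6.125 [-0.4207  0.2411  0.2834  2.2079 -0.0965  0.7043  1.5148] [0.4405 0.0132 0.3017] [ 0.011   0.6181 -2.9062]
shift [0.1199 0.1383 0.    ] rot [ 0.0003  0.0002 -0.0028]
shift [0.1208 0.34   0.0001] rot [ 0.0003  0.0002 -0.0028]
```

Emit:
{"method": "step_arm", "body": {"xyz": [[0.06,0.06,0],[0.12,0.12,0],[0.12,0.2,0],[0.12,0.2,0]], "rotation": [[0,0,0],[0,0,-0.003],[0,0,-0.003],[0,0,-0.003]]}}

```text
clock: 6.62
tcp_pos: [0.4396, 0.0475, 0.2403]
orientation: [-1.202, -1.216, 1.221]
contact_force: [-0.2, 0.4, -2.5]
grip_width: 0.0198
```

Run:
```python
from h import *
t=r.grab_frame('top');s=r.grab_frame('side')
o=r.get_obs();print(o['clock'],o['joints'],o['tcp_pos'],o['contact_force'])
crop(t,'pics/t3.png',210,120,310,260,4)
crop(s,'pics/s3.png',220,150,370,260,5)
plan([.44,.049,.1995],.015)
```

```text
6.725 [-0.4463  0.3594  0.2332  2.2407 -0.1541  0.5555  1.4874] [0.4404 0.0477 0.2418] [ 0.2197  0.5695 -2.8714]
shift [0.0043 0.141  0.0013] rot [ 0.0002 -0.0013 -0.0002]
```

View pics/s3.png

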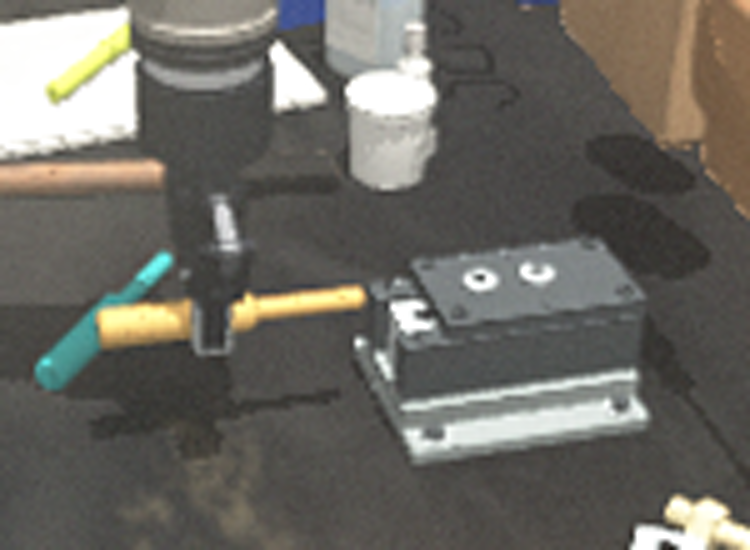

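View pics/t3.png

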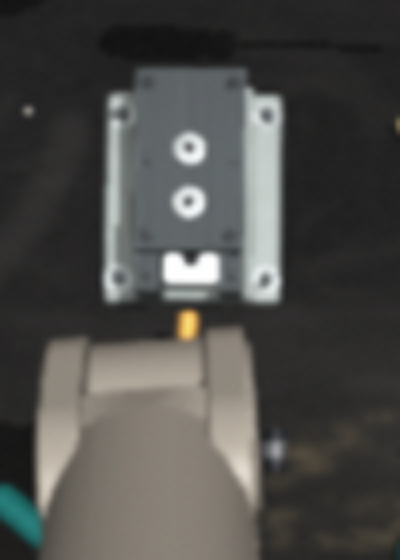

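Emit:
{"method": "step_arm", "body": {"xyz": [[0.003,0.05,0],[0.003,0.1,0],[0.003,0.14,0],[0.003,0.14,0]], "rotation": [[0,0,0],[0,0,0],[0,0,0],[0,0,0]]}}

```text
clock: 7.22
tcp_pos: [0.4399, 0.0485, 0.1987]
orientation: [-1.202, -1.217, 1.22]
contact_force: [0.2, -0.5, -3.1]
grip_width: 0.0194
```

Run:
```python
from h import *
t=r.grab_frame('top');s=r.grab_frame('side')
o=r.get_obs();print(o['clock'],o['joints'],o['tcp_pos'],o['contact_force'],o['moment'])
crop(t,'pics/t4.png',230,150,290,220,8)
crop(s,'pics/s4.png',240,180,340,260,7)
plan([.45,.049,.1995],.015)
```

```text
7.325 [-0.4149  0.4474  0.1966  2.2565 -0.1934  0.4527  1.5208] [0.4404 0.0485 0.1996] [-0.8985  0.5844 -2.6161] [-0.0231  0.0216 -0.0243]
shift [ 0.0011  0.0004 -0.032 ] rot [-0.0001 -0.0014 -0.0003]
```

View pics/s4.png

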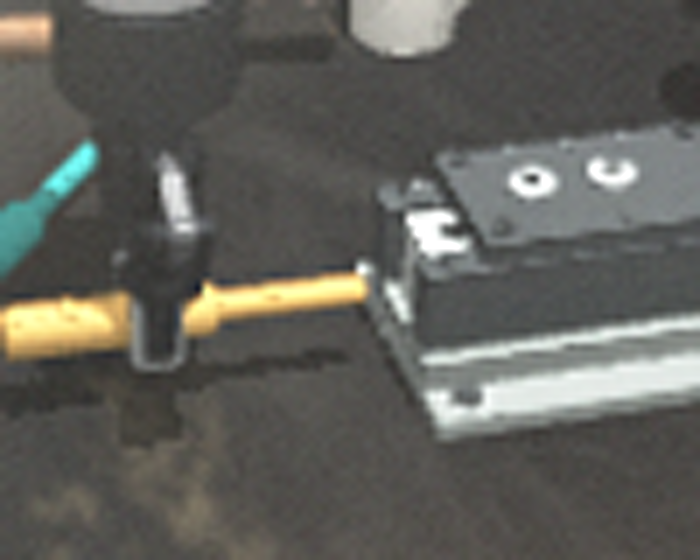

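View pics/t4.png

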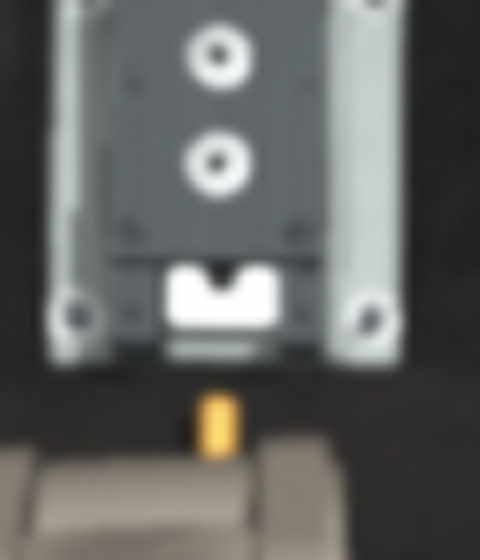

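Emit:
{"method": "step_arm", "body": {"xyz": [[0,0,-0.01],[0,0,-0.02],[0,0,-0.03],[0,0,-0.037],[0,0,-0.04],[0,0,-0.04]], "rotation": [[0,0,0],[0,0,0],[0,0,0],[0,0,0],[0,0,0],[0,0,0]]}}

```text
clock: 8.07
tcp_pos: [0.4524, 0.0487, 0.1996]
orientation: [-1.203, -1.218, 1.219]
contact_force: [0.3, -0.0, -3.2]
grip_width: 0.0195
```

Emit:
{"method": "step_arm", "body": {"xyz": [[0,0,-0.002],[0,0,-0.004],[0,0,-0.006],[0,0,-0.008],[0,0,-0.01],[0,0,-0.012]], "rotation": [[0,0,0],[0,0,0],[0,0,0],[0,0,0],[0,0,0],[0,0,0]]}}

```text
clock: 8.82
tcp_pos: [0.456, 0.0487, 0.1996]
orientation: [-1.203, -1.218, 1.219]
contact_force: [-0.2, -0.4, -3.5]
grip_width: 0.02
```

Emit:
{"method": "step_arm", "body": {"xyz": [[0,0,-0.002],[0,0,-0.004],[0,0,-0.006],[0,0,-0.008],[0,0,-0.01]], "rotation": [[0,0,0],[0,0,0],[0,0,0],[0,0,0],[0,0,0]]}}

```text
clock: 9.45
tcp_pos: [0.4591, 0.0488, 0.1996]
orientation: [-1.203, -1.218, 1.219]
contact_force: [0.8, 0.7, -2.1]
grip_width: 0.02
```

Emit:
{"method": "step_arm", "body": {"xyz": [[0,0,-0.002],[0,0,-0.004],[0,0,-0.006],[0,0,-0.008],[0,0,-0.01]], "rotation": [[0,0,0],[0,0,0],[0,0,0],[0,0,0],[0,0,0]]}}

```text
clock: 10.07
tcp_pos: [0.4621, 0.0488, 0.1996]
orientation: [-1.203, -1.218, 1.219]
contact_force: [0.2, 1.0, -3.8]
grip_width: 0.0192
```

Emit:
{"method": "step_arm", "body": {"xyz": [[0,0,-0.002],[0,0,-0.004],[0,0,-0.006],[0,0,-0.008],[0,0,-0.01]], "rotation": [[0,0,0],[0,0,0],[0,0,0],[0,0,0],[0,0,0]]}}

```text
clock: 10.7
tcp_pos: [0.4641, 0.0488, 0.1992]
orientation: [-1.201, -1.216, 1.221]
contact_force: [-4.9, 0.0, -2.0]
grip_width: 0.0195
```

Run:
```python
from h import *
t=r.grab_frame('top');s=r.grab_frame('side')
o=r.get_obs();print(o['clock'],o['joints'],o['tcp_pos'],o['contact_force'],o['moment'])
crop(t,'pics/t5.png',230,150,290,220,8)
crop(s,'pics/s5.png',240,180,340,260,7)
```

```text
10.8 [-0.4012  0.4741  0.1975  2.203  -0.1939  0.4832  1.5312] [0.4641 0.0488 0.1992] [-5.5627  0.1847 -1.8896] [0.0594 0.9194 0.0522]
```

View pics/s5.png

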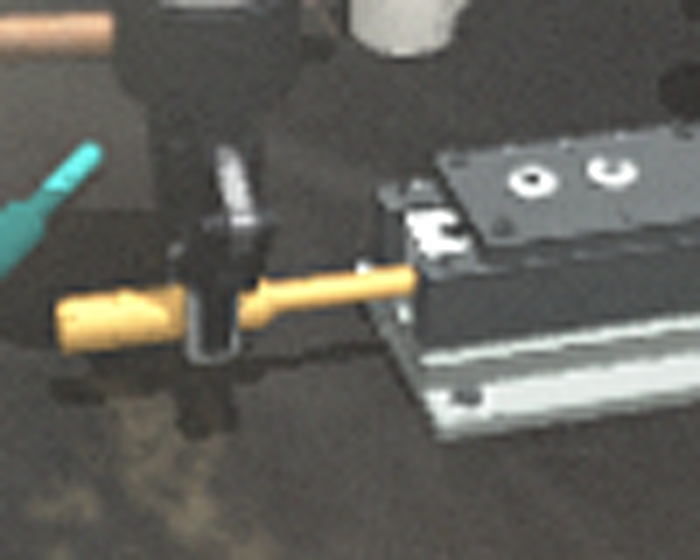

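View pics/t5.png

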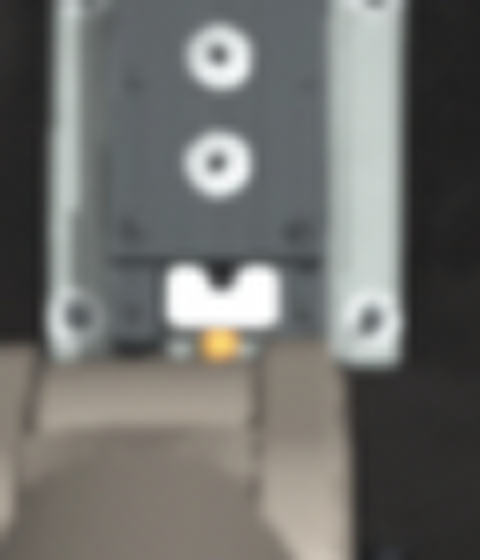

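Emit:
{"method": "step_arm", "body": {"xyz": [[0,0,-0.002],[0,0,-0.004],[0,0,-0.006],[0,0,-0.008],[0,0,-0.01],[0,0,-0.012],[0,0,-0.014],[0,0,-0.016],[0,0,-0.018],[0,0,-0.02]], "rotation": [[0,0,0],[0,0,0],[0,0,0],[0,0,0],[0,0,0],[0,0,0],[0,0,0],[0,0,0],[0,0,0],[0,0,0]]}}

```text
clock: 12.05
tcp_pos: [0.4696, 0.0489, 0.199]
orientation: [-1.2, -1.215, 1.222]
contact_force: [-4.6, 0.2, -0.6]
grip_width: 0.0193
```

Run:
```python
from h import *
o=r.get_obs();print(o['clock'],o['joints'],o['tcp_pos'],o['contact_force'],o['moment'])
plan([o['tcp_pos'][0],.049,.1995],.015)
```

```text
12.05 [-0.3981  0.4807  0.1976  2.1903 -0.194   0.491   1.5336] [0.4696 0.0489 0.199 ] [-4.6408  0.1822 -0.6397] [0.0609 0.9527 0.0857]
shift [ 0.0004 -0.0016  0.    ] rot [-0.0028 -0.0011 -0.0005]
```

Emit:
{"method": "step_arm", "body": {"xyz": [[0,0,-0.003],[0,0,-0.006],[0,0,-0.009],[0,0,-0.012],[0,0,-0.015],[0,0,-0.018],[0,0,-0.021],[0,0,-0.024],[0,0,-0.027],[0,0,-0.03],[0,0,-0.033],[0,0,-0.036],[0,0,-0.039],[0,0,-0.042],[0,0,-0.045],[0,0,-0.048],[0,0,-0.051],[0,0,-0.054],[0,0,-0.057],[0,0,-0.06]], "rotation": [[-0.002,0,0],[-0.002,0,0],[-0.002,0,0],[-0.002,0,0],[-0.002,0,0],[-0.002,0,0],[-0.002,0,0],[-0.002,0,0],[-0.002,0,0],[-0.002,0,0],[-0.002,0,0],[-0.002,0,0],[-0.002,0,0],[-0.002,0,0],[-0.002,0,0],[-0.002,0,0],[-0.002,0,0],[-0.002,0,0],[-0.002,0,0],[-0.002,0,0]]}}

```text
clock: 14.55
tcp_pos: [0.4872, 0.0491, 0.1987]
orientation: [-1.201, -1.217, 1.221]
contact_force: [-4.9, 0.3, -2.5]
grip_width: 0.0193
```

Run:
```python
from h import *
o=r.get_obs();print(o['clock'],o['joints'],o['tcp_pos'],o['contact_force'],o['moment'])
plan([o['tcp_pos'][0],.049,.1995],.015)
```

```text
14.55 [-0.3892  0.4999  0.1983  2.1514 -0.1943  0.5095  1.5398] [0.4872 0.0491 0.1987] [-4.8536  0.3346 -2.4755] [0.0937 0.9728 0.0841]
shift [-0.0005 -0.0025  0.    ] rot [-0.0018 -0.0011 -0.0006]
```

Emit:
{"method": "step_arm", "body": {"xyz": [[0,-0.001,-0.002],[0,-0.002,-0.004],[0,-0.002,-0.006],[0,-0.002,-0.008],[0,-0.002,-0.01],[0,-0.002,-0.012]], "rotation": [[-0.002,0,0],[-0.002,0,0],[-0.002,0,0],[-0.002,0,0],[-0.002,0,0],[-0.002,0,0]]}}

```text
clock: 15.3
tcp_pos: [0.4908, 0.0492, 0.1993]
orientation: [-1.204, -1.219, 1.22]
contact_force: [-6.1, 0.3, -2.6]
grip_width: 0.0196
```

Emit:
{"method": "step_arm", "body": {"xyz": [[0,0,-0.001],[0,0,-0.002],[0,0,-0.003],[0,0,-0.004],[0,0,-0.005]], "rotation": [[0,0,0],[0,0,0],[0,0,0],[0,0,0],[0,0,0]]}}

```text
clock: 15.92
tcp_pos: [0.4923, 0.0492, 0.1993]
orientation: [-1.204, -1.219, 1.22]
contact_force: [-4.5, 0.4, -3.1]
grip_width: 0.0194
```

Emit:
{"method": "step_arm", "body": {"xyz": [[0,0,-0.001],[0,0,-0.002],[0,0,-0.003],[0,0,-0.004],[0,0,-0.005]], "rotation": [[0,0,0],[0,0,0],[0,0,0],[0,0,0],[0,0,0]]}}

```text
clock: 16.55
tcp_pos: [0.4938, 0.0492, 0.1993]
orientation: [-1.204, -1.219, 1.22]
contact_force: [-4.9, 0.9, -2.3]
grip_width: 0.0196
```

Emit:
{"method": "step_arm", "body": {"xyz": [[0,0,-0.001],[0,0,-0.002],[0,0,-0.003],[0,0,-0.004]], "rotation": [[0,0,0],[0,0,0],[0,0,0],[0,0,0]]}}

```text
clock: 17.05
tcp_pos: [0.495, 0.0492, 0.1993]
orientation: [-1.204, -1.219, 1.22]
contact_force: [-4.4, 0.7, -1.3]
grip_width: 0.0196
```

Emit:
{"method": "step_arm", "body": {"xyz": [[0,0,-0.001],[0,0,-0.002],[0,0,-0.003],[0,0,-0.004]], "rotation": [[0,0,0],[0,0,0],[0,0,0],[0,0,0]]}}

```text
clock: 17.55
tcp_pos: [0.4962, 0.0493, 0.1993]
orientation: [-1.204, -1.219, 1.22]
contact_force: [-5.0, 0.7, -3.1]
grip_width: 0.0193
```

Emit:
{"method": "step_arm", "body": {"xyz": [[0,0,-0.001],[0,0,-0.002],[0,0,-0.003],[0,0,-0.004]], "rotation": [[0,0,0],[0,0,0],[0,0,0],[0,0,0]]}}

```text
clock: 18.05
tcp_pos: [0.4975, 0.0493, 0.1993]
orientation: [-1.204, -1.219, 1.22]
contact_force: [-5.1, -0.1, -3.2]
grip_width: 0.0196
```

Emit:
{"method": "step_arm", "body": {"xyz": [[0,0,-0.001],[0,0,-0.002],[0,0,-0.003],[0,0,-0.004]], "rotation": [[0,0,0],[0,0,0],[0,0,0],[0,0,0]]}}

```text
clock: 18.55
tcp_pos: [0.4987, 0.0493, 0.1993]
orientation: [-1.204, -1.219, 1.22]
contact_force: [-4.6, 0.0, -2.6]
grip_width: 0.0197
```

Emit:
{"method": "step_arm", "body": {"xyz": [[0,0,-0.001],[0,0,-0.002],[0,0,-0.003],[0,0,-0.004]], "rotation": [[0,0,0],[0,0,0],[0,0,0],[0,0,0]]}}

```text
clock: 19.05
tcp_pos: [0.4999, 0.0493, 0.1993]
orientation: [-1.204, -1.219, 1.22]
contact_force: [-4.6, 0.8, -3.6]
grip_width: 0.0193
```

Emit:
{"method": "step_arm", "body": {"xyz": [[0,0,-0.001],[0,0,-0.002],[0,0,-0.003],[0,0,-0.004]], "rotation": [[0,0,0],[0,0,0],[0,0,0],[0,0,0]]}}

```text
clock: 19.55
tcp_pos: [0.5011, 0.0494, 0.1993]
orientation: [-1.204, -1.219, 1.22]
contact_force: [-4.9, 0.2, -2.4]
grip_width: 0.02
```

Emit:
{"method": "step_arm", "body": {"xyz": [[0,0,-0.001],[0,0,-0.002],[0,0,-0.003],[0,0,-0.004]], "rotation": [[0,0,0],[0,0,0],[0,0,0],[0,0,0]]}}

```text
clock: 20.05
tcp_pos: [0.5024, 0.0494, 0.1993]
orientation: [-1.204, -1.219, 1.22]
contact_force: [-5.0, 0.0, -1.5]
grip_width: 0.0193
```

Emit:
{"method": "step_arm", "body": {"xyz": [[0,0,-0.001],[0,0,-0.002],[0,0,-0.003],[0,0,-0.004]], "rotation": [[0,0,0],[0,0,0],[0,0,0],[0,0,0]]}}

```text
clock: 20.55
tcp_pos: [0.5036, 0.0494, 0.1993]
orientation: [-1.204, -1.219, 1.22]
contact_force: [-5.3, 0.1, -2.0]
grip_width: 0.0195
```

Emit:
{"method": "step_arm", "body": {"xyz": [[0,0,-0.001],[0,0,-0.002],[0,0,-0.003],[0,0,-0.004]], "rotation": [[0,0,0],[0,0,0],[0,0,0],[0,0,0]]}}

```text
clock: 21.05
tcp_pos: [0.5048, 0.0494, 0.1993]
orientation: [-1.204, -1.219, 1.22]
contact_force: [-4.8, -0.3, -2.1]
grip_width: 0.0191
```

Emit:
{"method": "step_arm", "body": {"xyz": [[0,0,-0.001],[0,0,-0.002],[0,0,-0.003],[0,0,-0.004]], "rotation": [[0,0,0],[0,0,0],[0,0,0],[0,0,0]]}}

```text
clock: 21.55
tcp_pos: [0.506, 0.0494, 0.1993]
orientation: [-1.204, -1.219, 1.22]
contact_force: [-4.8, -0.4, -2.5]
grip_width: 0.0194
```

Emit:
{"method": "step_arm", "body": {"xyz": [[0,0,-0.001],[0,0,-0.002],[0,0,-0.003],[0,0,-0.004]], "rotation": [[0,0,0],[0,0,0],[0,0,0],[0,0,0]]}}

```text
clock: 22.05
tcp_pos: [0.5072, 0.0494, 0.1993]
orientation: [-1.204, -1.219, 1.22]
contact_force: [-4.6, 0.3, -3.0]
grip_width: 0.0191
```

Emit:
{"method": "step_arm", "body": {"xyz": [[0,0,-0.001],[0,0,-0.002],[0,0,-0.003],[0,0,-0.004]], "rotation": [[0,0,0],[0,0,0],[0,0,0],[0,0,0]]}}

```text
clock: 22.55
tcp_pos: [0.5084, 0.0495, 0.1993]
orientation: [-1.204, -1.219, 1.22]
contact_force: [-4.7, 0.6, -2.1]
grip_width: 0.0194
```

Emit:
{"method": "step_arm", "body": {"xyz": [[0,0,-0.001],[0,0,-0.002],[0,0,-0.003],[0,0,-0.004]], "rotation": [[0,0,0],[0,0,0],[0,0,0],[0,0,0]]}}

```text
clock: 23.05
tcp_pos: [0.5094, 0.0495, 0.1992]
orientation: [-1.203, -1.218, 1.22]
contact_force: [-6.1, -0.1, -2.7]
grip_width: 0.0195
```

Emit:
{"method": "step_arm", "body": {"xyz": [[0,0,-0.001],[0,0,-0.002],[0,0,-0.003]], "rotation": [[0,0,0],[0,0,0],[0,0,0]]}}

```text
clock: 23.42
tcp_pos: [0.5099, 0.0495, 0.1991]
orientation: [-1.202, -1.218, 1.221]
contact_force: [-5.9, 1.0, -0.9]
grip_width: 0.0195
```

Emit:
{"method": "step_arm", "body": {"xyz": [[0,0,-0.001],[0,0,-0.002],[0,0,-0.003]], "rotation": [[0,0,0],[0,0,0],[0,0,0]]}}

```text
clock: 23.8
tcp_pos: [0.5105, 0.0495, 0.199]
orientation: [-1.202, -1.217, 1.221]
contact_force: [-5.4, 1.0, -1.6]
grip_width: 0.0194
```

Emit:
{"method": "step_arm", "body": {"xyz": [[0,0,-0.001],[0,0,-0.002],[0,0,-0.003]], "rotation": [[0,0,0],[0,0,0],[0,0,0]]}}

```text
clock: 24.18
tcp_pos: [0.511, 0.0495, 0.1989]
orientation: [-1.201, -1.216, 1.222]
contact_force: [-6.3, 0.6, -1.4]
grip_width: 0.0195
```

Emit:
{"method": "step_arm", "body": {"xyz": [[0,0,-0.001],[0,0,-0.002],[0,0,-0.003],[0,0,-0.004]], "rotation": [[0,0,0],[0,0,0],[0,0,0],[0,0,0]]}}

```text
clock: 24.68
tcp_pos: [0.5118, 0.0495, 0.1988]
orientation: [-1.2, -1.215, 1.222]
contact_force: [-7.1, 0.8, -1.1]
grip_width: 0.0196
```

Emit:
{"method": "step_arm", "body": {"xyz": [[0,0,-0.001],[0,0,-0.002],[0,0,-0.003]], "rotation": [[0,0,0],[0,0,0],[0,0,0]]}}

```text
clock: 25.05
tcp_pos: [0.5122, 0.0495, 0.1987]
orientation: [-1.199, -1.214, 1.223]
contact_force: [-6.9, 0.3, -1.8]
grip_width: 0.0198
```

Run:
```python
from h import *
o=r.get_obs();print(o['clock'],o['joints'],o['tcp_pos'],o['contact_force'],o['moment'])
plan([o['tcp_pos'][0],.049,.1995],.015)
```

```text
25.05 [-0.3771  0.5281  0.1995  2.0932 -0.1945  0.5438  1.5482] [0.5122 0.0495 0.1987] [-6.8805  0.266  -1.8312] [0.135  1.2052 0.0647]
shift [-0.0016 -0.0027  0.    ] rot [-0.004  -0.0007 -0.0007]
```

Emit:
{"method": "step_arm", "body": {"xyz": [[0,0,-0.001],[0,0,-0.002],[0,0,-0.003]], "rotation": [[-0.001,0,0],[-0.001,0,0],[-0.001,0,0]]}}

```text
clock: 25.42
tcp_pos: [0.5126, 0.0495, 0.1986]
orientation: [-1.199, -1.214, 1.223]
contact_force: [-7.7, 0.5, 0.2]
grip_width: 0.0197
```

Emit:
{"method": "step_arm", "body": {"xyz": [[0,0,-0.001],[0,0,-0.002],[0,0,-0.003],[0,0,-0.004]], "rotation": [[-0.001,0,0],[-0.001,0,0],[-0.001,0,0],[-0.001,0,0]]}}

```text
clock: 25.92
tcp_pos: [0.5133, 0.0495, 0.1985]
orientation: [-1.199, -1.215, 1.223]
contact_force: [-7.0, -0.0, -0.3]
grip_width: 0.0194
```

Run:
```python
from h import *
o=r.get_obs();print(o['clock'],o['joints'],o['tcp_pos'],o['contact_force'],o['moment'])
plan([o['tcp_pos'][0],.049,.1995],.015)
t=r.grab_frame('top');s=r.grab_frame('side')
crop(t,'pics/t6.png',230,150,290,220,8)
crop(s,'pics/s6.png',240,180,340,260,7)
```

```text
25.925 [-0.3765  0.5296  0.1994  2.0909 -0.1946  0.5443  1.5486] [0.5133 0.0495 0.1985] [-7.0119 -0.0087 -0.3495] [0.1102 1.2999 0.0301]
shift [-0.0017 -0.0034  0.    ] rot [-0.0038 -0.0006 -0.0007]
```

View pics/s6.png

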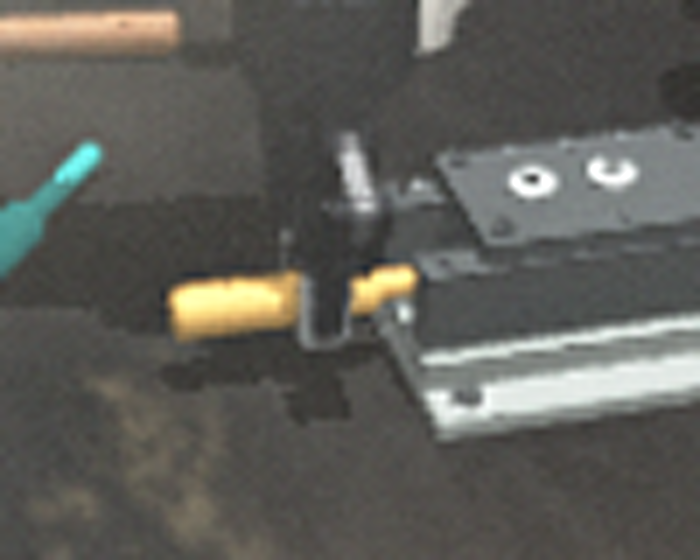

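View pics/t6.png

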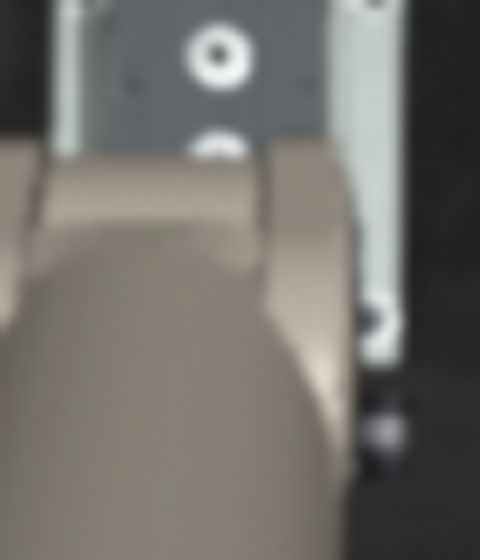

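Run:
```python
from h import *
s=r.grab_frame('side')
T=lambda a,x,y,k:[(a[0]+.5)/k-.5+x,(a[1]+.5)/k-.5+y]
# intersect side ray with plane y=.049
def ony(f,uv,y):
    p,d=ray(f,uv); return p+d*((y-p[1])/d[:,1])[:,None]
a=ony(s,[T((60,326),240,180,7),T((172,312),240,180,7),T((268,295),240,180,7)],.049)
print(a, a[0,0]-.4641,a[1,0]-.5133)
```

```text
[[0.4027 0.049  0.0407]
 [0.4504 0.049  0.0405]
 [0.492  0.049  0.0429]] -0.06142685109063978 -0.06289159424613677
```

Emit:
{"method": "step_arm", "body": {"xyz": [[0,0,-0.001],[0,0,-0.002],[0,0,-0.003],[0,0,-0.004]], "rotation": [[-0.001,0,0],[-0.001,0,0],[-0.001,0,0],[-0.001,0,0]]}}

```text
clock: 26.58
tcp_pos: [0.5137, 0.0495, 0.1983]
orientation: [-1.199, -1.214, 1.224]
contact_force: [-7.3, 0.5, -0.8]
grip_width: 0.0197
```

Emit:
{"method": "step_arm", "body": {"xyz": [[0,0,-0.001],[0,0,-0.002],[0,0,-0.003],[0,0,-0.004],[0,0,-0.005],[0,0,-0.006]], "rotation": [[-0.002,0,0],[-0.002,0,0],[-0.002,0,0],[-0.002,0,0],[-0.002,0,0],[-0.002,0,0]]}}

```text
clock: 27.32
tcp_pos: [0.514, 0.0495, 0.1978]
orientation: [-1.198, -1.213, 1.224]
contact_force: [-10.7, 0.5, 1.0]
grip_width: 0.0193
```

Emit:
{"method": "step_arm", "body": {"xyz": [[0,-0.001,-0.002],[0,-0.001,-0.004],[0,-0.001,-0.005],[0,-0.001,-0.006],[0,-0.001,-0.007],[0,-0.001,-0.008],[0,-0.001,-0.008]], "rotation": [[-0.002,0,0],[-0.002,0,0],[-0.002,0,0],[-0.002,0,0],[-0.002,0,0],[-0.002,0,0],[-0.002,0,0]]}}

```text
clock: 28.2
tcp_pos: [0.5144, 0.0495, 0.1975]
orientation: [-1.196, -1.212, 1.226]
contact_force: [-11.6, 1.9, 1.1]
grip_width: 0.0194
```

Run:
```python
from h import *
s=r.grab_frame('side')
o=r.get_obs();print(o['clock'],o['joints'],o['tcp_pos'],o['contact_force'],o['moment'])
plan([o['tcp_pos'][0],.049,.1995],.015)
crop(s,'pics/s7.png',250,190,330,250,9)
```

```text
28.25 [-0.3753  0.5334  0.1989  2.0871 -0.1947  0.5487  1.5498] [0.5144 0.0495 0.1975] [-10.8248   0.3758   1.2005] [0.1239 2.0291 0.1044]
shift [-0.0016 -0.0067  0.0001] rot [-0.0065 -0.0002 -0.001 ]
```

View pics/s7.png

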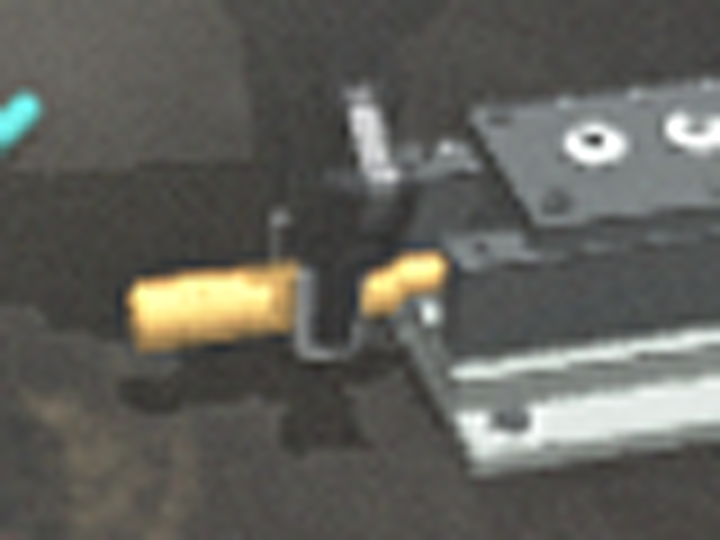

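Emit:
{"method": "step_arm", "body": {"xyz": [[0,-0.001,-0.003],[0,-0.002,-0.005],[0,-0.002,-0.006],[0,-0.002,-0.007],[0,-0.002,-0.008],[0,-0.002,-0.008]], "rotation": [[-0.002,0,0],[-0.003,0,0],[-0.004,0,0],[-0.004,0,0],[-0.005,0,0],[-0.005,0,0]]}}

```text
clock: 29.0
tcp_pos: [0.5143, 0.0495, 0.1973]
orientation: [-1.197, -1.212, 1.226]
contact_force: [-13.5, 0.7, 0.5]
grip_width: 0.0196
```

Emit:
{"method": "step_arm", "body": {"xyz": [[0,-0.001,-0.004],[0,-0.002,-0.006],[0,-0.002,-0.007],[0,-0.002,-0.008],[0,-0.002,-0.009],[0,-0.002,-0.009],[0,-0.002,-0.009],[0,-0.002,-0.009],[0,-0.002,-0.009],[0,-0.002,-0.009]], "rotation": [[-0.002,0,0],[-0.003,0,0],[-0.004,0,0],[-0.005,0,0],[-0.006,0,0],[-0.006,0,0],[-0.006,0,0],[-0.006,0,0],[-0.006,0,0],[-0.006,0,0]]}}

```text
clock: 30.25
tcp_pos: [0.5141, 0.0495, 0.1969]
orientation: [-1.197, -1.214, 1.226]
contact_force: [-14.1, 1.6, 0.8]
grip_width: 0.0195
```

Run:
```python
from h import *
o=r.get_obs();print(o['clock'],o['joints'],o['tcp_pos'],o['contact_force'],o['moment'])
plan([o['tcp_pos'][0],.049,.1995],.015)
```

```text
30.25 [-0.3757  0.5338  0.1989  2.0887 -0.1941  0.5445  1.55  ] [0.5141 0.0495 0.1969] [-14.1337   1.647    0.7691] [0.2477 2.5094 0.0741]
shift [-0.0016 -0.0088  0.0001] rot [-0.0052  0.0004 -0.0014]
```

Emit:
{"method": "step_arm", "body": {"xyz": [[0,0,0.005],[0,0,0.02],[0,0,0.06],[0,0,0.12],[0,0,0.18],[0,0,0.235],[0,0,0.235]], "rotation": [[0,0,0],[0,0,0],[-0.004,0,0],[-0.004,0,0],[-0.004,0,0],[-0.004,0,0],[-0.004,0,0]]}}

```text
clock: 31.12
tcp_pos: [0.4423, 0.0483, 0.1975]
orientation: [-1.201, -1.218, 1.224]
contact_force: [0.6, 0.0, -2.8]
grip_width: 0.0194
```

Run:
```python
from h import *
t=r.grab_frame('top');s=r.grab_frame('side')
o=r.get_obs();print(o['clock'],o['joints'],o['tcp_pos'],o['contact_force'],o['moment'])
crop(t,'pics/t8.png',230,150,290,220,8)
crop(s,'pics/s8.png',240,180,340,260,7)
plan([.445,.04,.33],.0)
```

```text
31.225 [-0.4125  0.4555  0.1961  2.2487 -0.193   0.4528  1.5247] [0.4442 0.0485 0.1978] [ 0.7398 -0.2704 -2.8667] [-0.0049 -0.0637  0.0122]
shift [-0.0293 -0.4408 -0.0022] rot [-0.0001  0.0101 -0.0012]
```

View pics/s8.png

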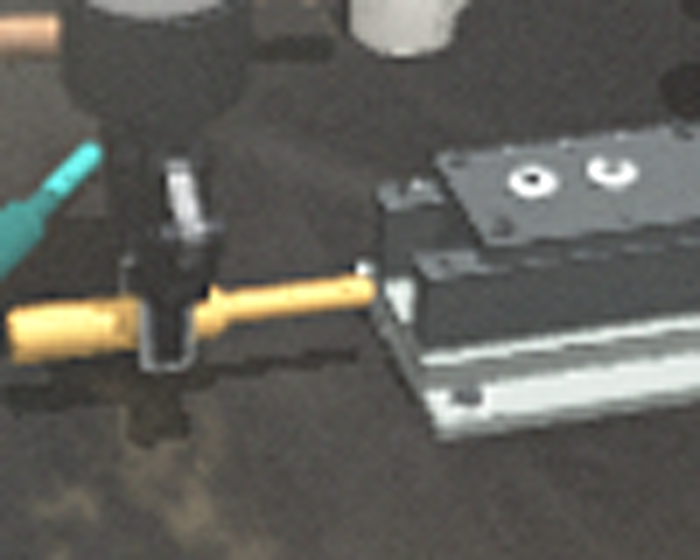

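View pics/t8.png

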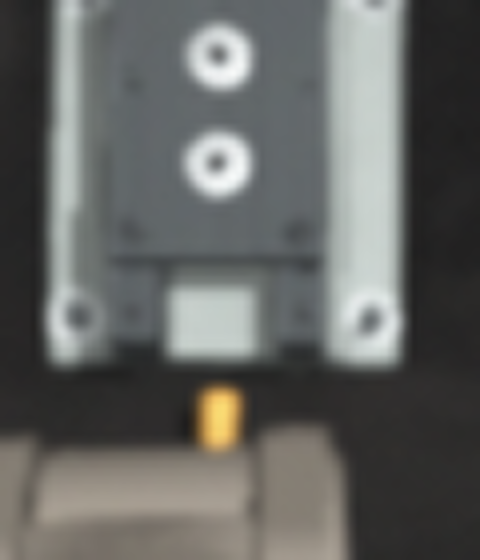

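Emit:
{"method": "step_arm", "body": {"xyz": [[0,-0.1,0],[0,-0.25,0],[0,-0.4,0],[-0.1,-0.44,0],[-0.25,-0.44,-0.03],[-0.45,-0.44,-0.06],[-0.65,-0.44,-0.09],[-0.85,-0.44,-0.11],[-0.95,-0.44,-0.12],[-0.95,-0.44,-0.12]], "rotation": [[0,0,0],[0,0,0],[0,0,0],[0,0.01,0],[0,0.01,0],[0,0.01,0],[0,0.01,0],[0,0.01,0],[0,0.01,0],[0,0.01,0]]}}

```text
clock: 32.48
tcp_pos: [0.4847, -0.2389, 0.3305]
orientation: [-1.215, -1.204, 1.208]
contact_force: [-0.1, -0.1, -3.2]
grip_width: 0.0195
```

Run:
```python
from h import *
o=r.get_obs();print(o['clock'],o['joints'],o['tcp_pos'],o['contact_force'],o['moment'])
plan([.480,-.272,.30],.0)
```

```text
32.475 [-0.0004  0.3631  0.4246  1.974  -0.1927  0.8412  2.0942] [ 0.4847 -0.2389  0.3305] [-0.062  -0.0963 -3.2251] [ 0.0303 -0.0031  0.0578]
shift [-0.1098  0.1023  0.0153] rot [ 0.0005 -0.0032 -0.0027]
```

Emit:
{"method": "step_arm", "body": {"xyz": [[-0.06,0,0.015],[-0.11,0.05,0.015],[-0.11,0.1,0.015],[-0.11,0.15,0.015],[-0.11,0.2,0.015],[-0.11,0.2,0.015],[-0.11,0.2,0.015]], "rotation": [[0,-0.003,-0.003],[0,-0.003,-0.003],[0,-0.003,-0.003],[0,-0.003,-0.003],[0,-0.003,-0.003],[0,-0.003,-0.003],[0,-0.003,-0.003]]}}

```text
clock: 33.35
tcp_pos: [0.4803, -0.2721, 0.2709]
orientation: [-1.21, -1.21, 1.208]
contact_force: [0.6, -0.1, -2.7]
grip_width: 0.0194
```

Run:
```python
from h import *
t=r.grab_frame('top');s=r.grab_frame('side')
o=r.get_obs();print(o['clock'],o['joints'],o['tcp_pos'],o['contact_force'],o['moment'])
crop(t,'pics/t9.png',320,130,440,280,4)
crop(s,'pics/s9.png',240,220,380,340,5)
plan([.480,-.272,.208],.0)
```

```text
33.45 [ 0.0974  0.4689  0.3903  1.9867 -0.2615  0.7323  2.2158] [ 0.4804 -0.2722  0.2712] [ 0.1627  0.348  -3.7282] [ 0.0014 -0.0549 -0.0274]
shift [0.0008 0.2108 0.0017] rot [ 0.0012 -0.0002  0.0001]
```

View pics/s9.png

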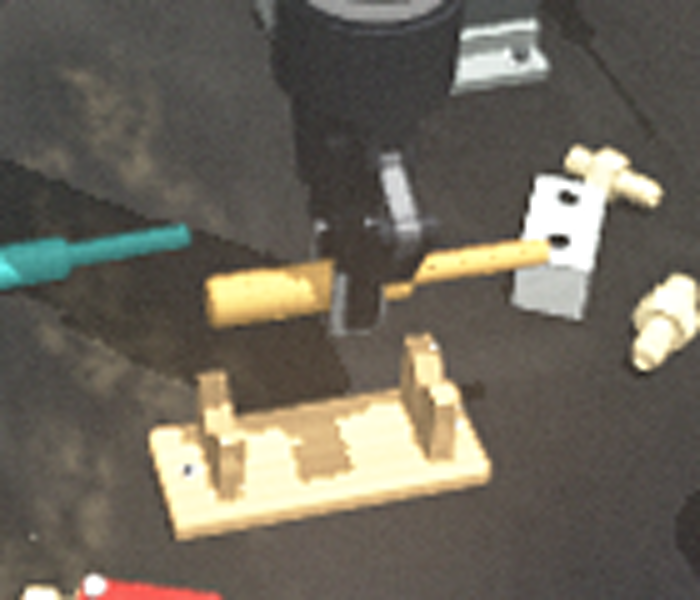

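View pics/t9.png

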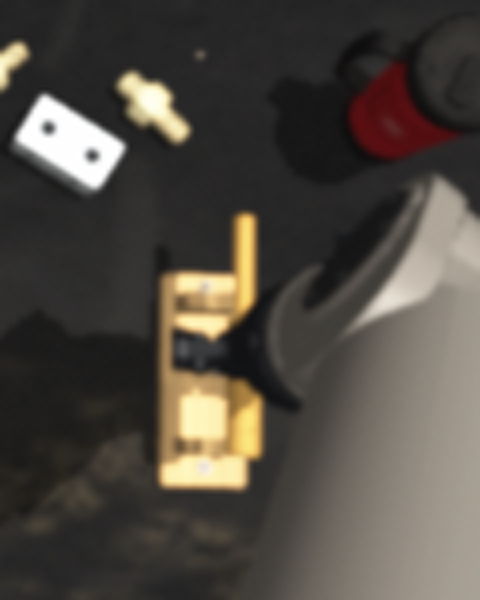

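Run:
```python
from h import *
t=r.grab_frame('top');s=r.grab_frame('side')
T=lambda a,x,y,k:[(a[0]+.5)/k-.5+x,(a[1]+.5)/k-.5+y]
td=lambda *a:T(a,320,130,4); sd=lambda *a:T(a,240,220,5)
print(tri(t,td(245,215),s,sd(548,250)),tri(t,td(247,458),s,sd(209,301)))
print(onplane(t,[td(245,215),td(247,458)],.117), r.get_obs()['tcp_pos'])
```

```text
(array([ 0.5748, -0.2725,  0.1125]), np.float64(0.0023867598504596363)) (array([ 0.4182, -0.2729,  0.1154]), np.float64(0.001597143930736145))
[[ 0.5729 -0.2708  0.117 ]
 [ 0.4174 -0.2723  0.117 ]] [ 0.4803 -0.2723  0.2712]
```

Emit:
{"method": "step_arm", "body": {"xyz": [[0,0.06,0],[0,0.13,0],[0,0.17,0],[0,0.19,0],[0,0.197,0],[0,0.2,0],[0,0.2,0]], "rotation": [[0,0,0],[0,0,0],[0,0,0],[0,0,0],[0,0,0],[0,0,0],[0,0,0]]}}

```text
clock: 34.42
tcp_pos: [0.4806, -0.2723, 0.2116]
orientation: [-1.211, -1.211, 1.208]
contact_force: [0.0, 0.5, -3.1]
grip_width: 0.0196
```

Emit:
{"method": "step_arm", "body": {"xyz": [[0,0.003,0],[0,0.006,0],[0,0.009,0],[0,0.011,0],[0,0.011,0]], "rotation": [[0,0,0],[0,0,0],[0,0,0],[0,0,0],[0,0,0]]}}

```text
clock: 35.05
tcp_pos: [0.4807, -0.2727, 0.2086]
orientation: [-1.212, -1.211, 1.208]
contact_force: [-0.7, -2.0, -0.1]
grip_width: 0.0194
```

Emit:
{"method": "step_arm", "body": {"xyz": [[0,0.002,0],[0,0.003,0],[0,0.003,0]], "rotation": [[0,0,0],[0,0,0],[0,0,0]]}}

```text
clock: 35.42
tcp_pos: [0.4807, -0.2728, 0.2084]
orientation: [-1.212, -1.211, 1.207]
contact_force: [-3.6, 1.1, 9.8]
grip_width: 0.0197
```

Emit:
{"method": "step_arm", "body": {"xyz": [[0,0,0],[0,0,0],[0,0,0],[0,0,0],[0,0,0]], "rotation": [[0,0,0],[0,0,0],[0,0,0],[0,0,0],[0,0,0]], "grip": 0, "force": 20}}

```text
clock: 36.05
tcp_pos: [0.4807, -0.2728, 0.2084]
orientation: [-1.212, -1.211, 1.207]
contact_force: [-0.2, 0.5, 0.1]
grip_width: 0.0853
```

Released; raise and look.

Emit:
{"method": "step_arm", "body": {"xyz": [[0,-0.05,0],[0,-0.15,0],[0,-0.3,0],[0,-0.45,0],[0.2,-0.55,0],[0.4,-0.6,0],[0.6,-0.6,-0.03],[0.8,-0.6,-0.05],[0.95,-0.6,-0.06],[0.95,-0.6,-0.06]], "rotation": [[0,0,0],[0,0,0],[0,0,0],[0,0,0],[0,0,0],[0,0,0],[0,0,0],[0,0,0],[0,0,0],[0,0,0]]}}

```text
clock: 37.3
tcp_pos: [0.4983, 0.0162, 0.3893]
orientation: [-1.209, -1.217, 1.211]
contact_force: [0.8, -0.4, 0.6]
grip_width: 0.0853
```

Run:
```python
from h import *
t=r.grab_frame('top');s=r.grab_frame('side')
o=r.get_obs();print(o['clock'],o['tcp_pos'],o['contact_force'])
crop(t,'pics/t10.png',340,175,400,260,6)
crop(s,'pics/s10.png',260,280,360,335,7)
crop(s,'pics/s11.png',0,0,560,420,1)
```

```text
37.4 [0.4981 0.012  0.3891] [ 0.7123 -0.2814  0.1304]
```

View pics/s10.png

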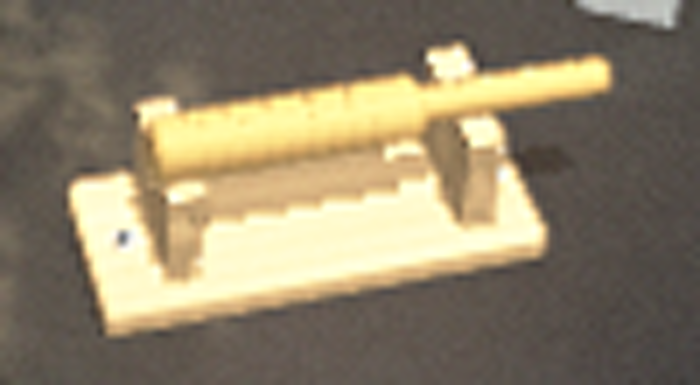

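View pics/t10.png

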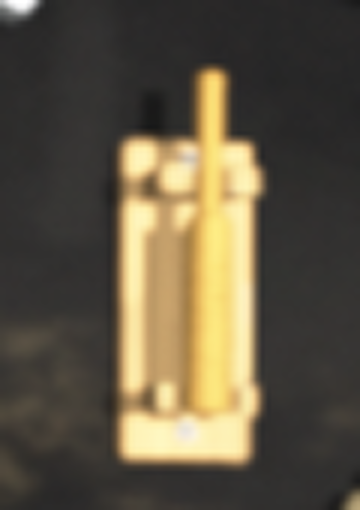

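View pics/s11.png

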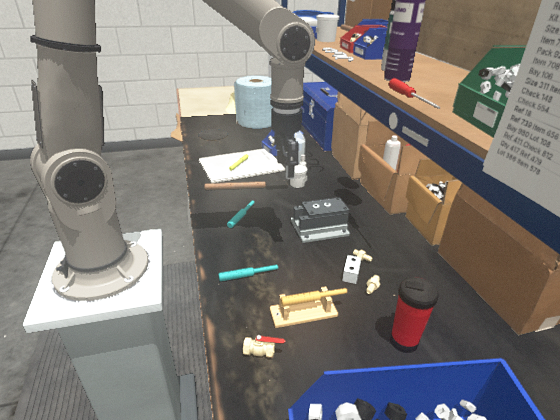

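Run:
```python
from h import *
print(r.get_obs()['qvel']); print(r.hand_in())
```

```text
[ 0.0281  0.0009  0.0213  0.0011  0.0017 -0.0012  0.0019]
the job is handed in; nothing more can be done
None
```

The block is bedded against the hidden stop and the drift is back in its cradle. I handed the job in at about 37.4 s of the 64 s; no verdict was reported.

- **Push:** The block slid with a steady drag of about 5 N. Over roughly the last 4 mm the force rose to 6–7 N, which fits the sprung pin. After that the tool stopped advancing. I held the bedding push for about 0.75 s, and the reading at its end was about 14 N. The highest force I read was 14.1 N, but readings come only at the end of each move, so brief peaks in between were not seen.
- **Drift:** The last pictures show it lying in both V posts, about 1–2 mm further toward the nose than where it first lay, and aligned with the cradle.
- **Block and bench:** After I withdrew the drift, the block was out of sight under the plate and stayed there. The bystanders looked unmoved in the final side view.
- **What disagreed:**
  - I first touched the block about 4 mm further in than the camera estimate suggested.
  - The tool sank about 2 mm and tilted by about half a degree during the firm push.
  - The drift slipped roughly 1 mm in the grip.
- **Not confirmed directly:** I judged that the block is seated from the force and the stopped motion only, because the pin cannot be seen.

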